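Make up the filling head's counterweight on the dial scale

ROBOT

A 6-joint arm with a two-finger parallel gripper is mounted at the origin on the work surface. World frame = base frame: x ahead of the robot, y to its left, z up, the work surface at z = 0. Lengths are in m, angles in rad, forces in N, time in s.
With the tool pointing down it reaches from about 0.3 to 0.825 m from the base axis. Payload 5.4 kg.
Tool frame: the origin (TCP) lies at the very end of the fingers, on their centre line; the grasp point (between the pads) lies 19 mm behind it; z points along the fingers, y is the direction in which the jaws open and shut (so a half turn about z gives the same grasp; the last joint's range is limited). The gripper opens to 92 mm and grips with 3 to 60 N. Pads are 20 mm wide; open, the fingers measure 128 mm over their backs; the gripper's body (75 mm by 189 mm) begins 69 mm behind the grasp point.
Start: joints at [-1.505, 0.158, 1.597, -0, 1.386, -0.21], TCP at [0.157, -0.553, 0.215] pointing down, gripper open.
Joint ranges: [-2.91, 2.91], [-0.94, 2.29], [0.18, 2.7], [-1.29, 4.43], [0.17, 2.64], [-3, 3]. Speed limits (rad/s): [2.57, 2.57, 3.14, 3.14, 3.14, 3.14].

INTERFACE

Orientations are given as a 3x3 rotation matrix whose columns are the frame's x, y, z axes.
In Python, from station import readout, eyes, job_done gives the robot as it stands. The module is installed in compiled form; this text tells all that it offers.
- The arm moves only by the shell command python3 -m creep 'ROWS' [FORCE]. ROWS is text: rows parted by semicolons, each of 7 numbers parted by spaces: the shift along the world's x, y, z in mm, then the turn, a rotation vector about the world's x, y, z in rad, then the opening, from -1 (shut) to 1 (fully open), so that 0 is half open. In form: tx ty tz ax ay az jaw; .... A call has 1 to 5 rows; each row shifts and turns the commanded pose from where the row before left it; what a row does not reach is not made up. A row lasts 1/10 s, in which the tool goes at most 50 mm and 8.59 degrees, less where a joint would pass 70% of its speed; a pose out of reach is approached as far as the arm can. A call with a gripper value outside its range is refused whole. The fingers move at their own pace and stop on an object; FORCE is the grip in N (left out, the last holds). Time passes only in rows, so rows that do not move let the fingers close. It gives the time, the measured TCP pose, the force and the opening at its end, in the units of the state.
- readout.observe(): the state, without advancing time (a new reading comes with each control period).
- eyes.camera(name): name is "scene" or "top" or "wrist"; returns a dict with "pixels" (480x640x3 uint8, blue, green, red), "fx", "fy", "cx", "cy" (pixels), "T" (4x4, takes a point from camera to world coordinates); the wrist camera has in their place "tool_from_camera" (4x4, takes a point from camera to tool coordinates, whose origin is the TCP and whose axes are the flange's). Camera axes: x right, y down, z forward; pixel columns grow to the right and rows downward; lengths in m; the calibration is good to about 2 mm. A picture is of the moment at which its call begins: read the wrist's pose just before it. There is no depth.
- job_done(): hands the job in, once; it reports no verdict.
The state is a dict: "clock": time; "qpos": joint angles; "joint_velocities": joint speeds; "joint_torque": joint torques, N m; "tcp_pos": TCP position; "orientation": TCP orientation; "contact_force": force on the tool from outside, world axes, zero at the start; "torque": the same for the moment, N m; "grip_width": finger opening in m.
Only numpy, scipy, OpenCV 4.12 (cv2) and the standard library are available. Lean on these libraries where they do the work, as an engineer would, in place of code of your own. Each camera call takes 0.05 s, during which the arm holds its last target. There are 200 camera calls.

TASK

Make up the counterweight on the dial scale: take the bored steel weights from the tray one at a time and press each one fully home on the white post, flange down, until the needle first comes up to or past the set hand, and then add no more. Press with care, so that the needle never runs past the last mark of the dial, and leave the remaining weights in the tray and everything else where it is.

Things in the scene. Friction and masses are not known exactly. Their poses are not given: they have to be found in the camera images.
- weight0_mid (a point): bored steel weight, about 200 g (each differs a little): flange 67 mm across, 6 mm thick, with a hub 34 mm across, 10 mm tall on top to take hold of (16 mm tall in all); a 20 mm hole right through, opened to 25 mm in the hub's top 4 mm. It starts in one of the tray's six places, hub up. This point is on its axis 8 mm above the underside; z is its axis, up out of the hub
- weight1_mid (a point): another such bored steel weight, the same in shape and size; this point is on its axis, half-way up (8 mm above the underside), z up out of the hub
- weight2_mid (a point): another such bored steel weight, the same in shape and size; this point is on its axis, half-way up (8 mm above the underside), z up out of the hub
- weight3_mid (a point): another such bored steel weight, the same in shape and size; this point is on its axis, half-way up (8 mm above the underside), z up out of the hub
- post_seat (a point): foot of the white post, on its axis at the top face of the hexagon nut on which the first weight comes to rest (each next one rests on the one below, 16 mm higher); z up along the post. The post stands on a black plate 58 x 90 mm bolted to the round scale pan, and all of it sinks under load, 1.8 mm per 200 g (1100 N/m), 18 mm at full load
- post_tip (a point): top of the white post on its axis, 58 mm above its foot. The post is 18 mm thick, 2 mm less than the weights' hole; its top 8 mm tapers to 9 mm
- catch_mid (a point): on the post's axis, at the middle one of three pairs of spring balls that stand out of its two opposite sides 5.5, 21.5 and 37.5 mm above its foot. A weight needs a push of 6 to 11.5 N to go over each pair and 3.5 to 6 N to keep sliding; the balls hold it where it is left, so it does not fall home by itself
- needle (a joint): needle of the dial scale, rad, clockwise seen facing the dial; 0 with the bare carrier on the pan (needle at the upper end of the sloping dial); 0.559 rad per 200 g (1.96 N) of load. Long marks are 100 g apart, the last is 2 kg at 5.585 rad. The dial is 104 mm across, on the slope on the side of the scale away from the arm
- set_hand (a joint): set hand of the same dial, a broad dark arrow under the needle marking the wanted load, rad, same zero and direction as the needle. It is set between 240 and 540 g and stays put, so two or three weights are needed
- needle_tip (a point): point on the needle 42 mm out from the dial's centre
- set_axis (a point): centre of the dial, in the set hand's frame: x points along the set hand to its tip, z out of the dial face, y a quarter turn anticlockwise of the hand
- tray_in (a point): centre of the inner floor of the shallow black parts tray, 200 x 284 mm outside, walls 4 mm thick and 18 mm high over the bench, floor 4 mm above the bench; x along its 200 mm side, z up. Six places in two rows of three, about 90 mm apart, hold the four weights, the plug and the nut in any order
- plug: solid steel plug in the tray: outline like the weights but no hole through it, its top slightly domed; 67 mm across, 16 mm tall; origin under its centre. Not wanted
- nut: large dark hexagon nut in the tray, 46 mm over the corners, 19 mm tall; origin under its centre. Not wanted
- spanner: open-ended spanner 190 mm long lying on the bench to the left of the scale
- holder: white round plastic tube holder with a steel nut round it, 44 mm across, 105 mm tall, standing beyond the tray; origin under its centre
- jar: amber jar with a steel lid, 80 mm across, 110 mm tall; origin under its centre
- cup: small steel cup, 70 mm across, 50 mm tall, to the left of the scale; origin under its centre
Not all that is in view belongs to the job. Leave any purple look-alike of the part that bears weight3_mid alone. What is shaped like the part that bears weight0_mid but yellow is not meant.

How it is judged:
By the outcome, as a careful person would: the job done as asked, in the order asked, and still so for the second after the job is handed in, with the robot touching nothing.
It also fails if it takes over 72 s, if anything falls off the work surface, if the arm or the gripper's body presses on something with over 40 N, if the wrist force passes 120 N, or if a joint passes its speed limit or range.

## Working session

There is one attempt and no reset: what is moved stays moved. The work goes in short steps, Python scripts to look and compute and a shell command to move; the robot and the scene stay as the last step left them, time stands still between calls to the robot, and variables do not carry over. Pictures are saved under pics/ and viewed, about 8 in all and at most 12, crops included, and the job is handed in when it is done.

```bash
mkdir -p pics
cat > h.py <<'E'
import numpy as np, cv2
from station import readout, eyes, job_done
def ray(c,u,v,T=None):
    T=c["T"] if T is None else T
    d=np.array([(u-c["cx"])/c["fx"],(v-c["cy"])/c["fy"],1.0]); return T[:3,3],T[:3,:3]@d
def onplane(c,u,v,z,T=None):
    o,d=ray(c,u,v,T); return o+d*(z-o[2])/d[2]
def proj(c,p,T=None):
    T=c["T"] if T is None else T
    q=T[:3,:3].T@(np.array(p)-T[:3,3]); return q[0]/q[2]*c["fx"]+c["cx"],q[1]/q[2]*c["fy"]+c["cy"]
def wristT(c,s):
    T=np.eye(4);T[:3,:3]=np.array(s["orientation"]);T[:3,3]=s["tcp_pos"]; return T@c["tool_from_camera"]
E
python3 - <<'E'
from h import *
for n in("scene","top"):
    c=eyes.camera(n); cv2.imwrite(f"pics/{n}0.png",c["pixels"]); print(n,c["fx"],c["cx"],c["cy"],np.round(c["T"],3).tolist())
    np.save(f"{n}.npy",c,allow_pickle=True)
print(readout.observe())
E
```

```text
scene 598.1561647106067 315.4877409524148 241.77669482856462 [[-0.148, 0.702, -0.697, 1.455], [0.989, 0.092, -0.117, 0.195], [-0.018, -0.706, -0.708, 1.056], [0.0, 0.0, 0.0, 1.0]]
top 455.0097056695913 314.3207614299903 234.12316053284803 [[0.003, -0.995, 0.104, 0.419], [-1.0, -0.004, -0.009, 0.036], [0.009, -0.104, -0.995, 1.197], [0.0, 0.0, 0.0, 1.0]]
{'clock': 0.1, 'qpos': array([-1.50508350e+00,  1.58966426e-01,  1.59811927e+00,  2.37813693e-05,
        1.38622823e+00, -2.10108413e-01]), 'joint_velocities': array([ 0.00137204, -0.00076987, -0.00405646,  0.0004073 , -0.0004262 ,
       -0.00049348]), 'joint_torque': array([-6.61303784e-04, -3.86503315e+01, -3.22961247e+01,  7.03372713e-02,
        3.39340826e-02, -4.93964012e-05]), 'tcp_pos': array([ 0.15653743, -0.55268021,  0.21372192]), 'orientation': array([[ 9.62203080e-01,  2.72332931e-01, -8.97009864e-05],
       [ 2.72332678e-01, -9.62201620e-01,  1.71908794e-03],
       [ 3.81853823e-04, -1.67854022e-03, -9.99998518e-01]]), 'contact_force': array([ 0.2151143 , -0.45535217, -0.543028  ]), 'torque': array([ 0.02061058, -0.02687773, -0.01474612]), 'grip_width': 0.09194482917793834}
```

View pics/scene0.png

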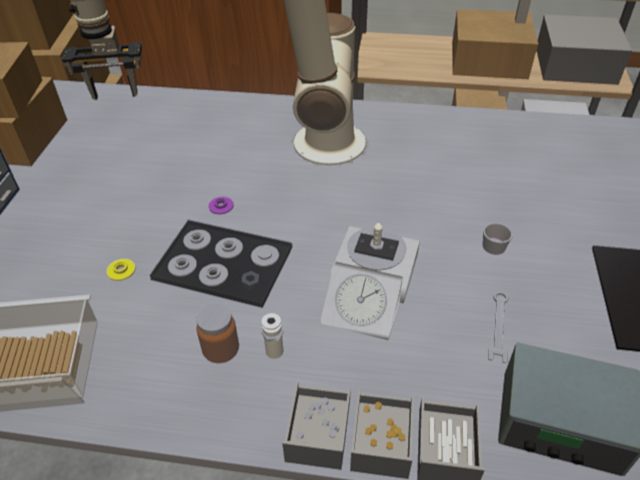

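View pics/top0.png

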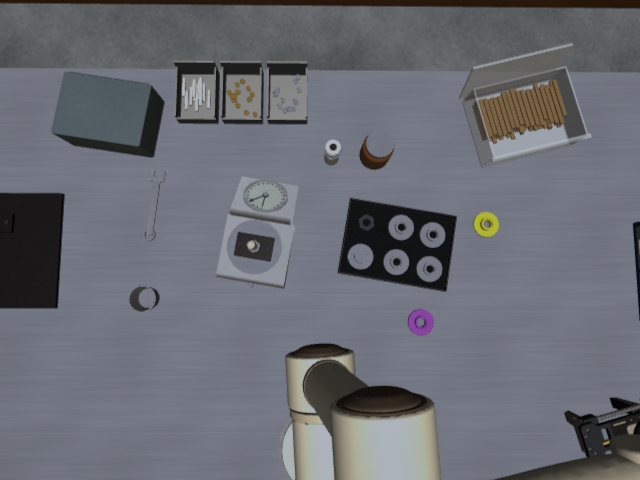

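Run:
```python
from h import *
S=np.load("scene.npy",allow_pickle=True).item();T=np.load("top.npy",allow_pickle=True).item()
f=lambda im,x,y,w,h,s:cv2.resize(im[y:y+h,x:x+w],None,fx=s,fy=s,interpolation=cv2.INTER_CUBIC)
a=f(S["pixels"],320,215,100,120,4);b=f(T["pixels"],215,200,80,90,3.3);b=cv2.resize(b,(400,480))
cv2.imwrite("pics/crop1.png",np.hstack([a,b]))
# discs in the tray
g=cv2.cvtColor(T["pixels"],cv2.COLOR_BGR2GRAY)
roi=g[190:300,335:460]; m=(roi>95).astype(np.uint8)
cs,_=cv2.findContours(m,cv2.RETR_LIST,cv2.CHAIN_APPROX_NONE)
for c in cs:
    A=cv2.contourArea(c)
    if 300<A<1200:
        (u,v),r=cv2.minEnclosingCircle(c); (u2,v2),ax,_=cv2.fitEllipse(c)
        print(np.round([u2+335,v2+190,r,A]+list(ax),1),np.round(onplane(T,u2+335,v2+190,.010),4))
for u,v in[(350,199),(456,216),(446,290),(339,272)]: print(np.round(onplane(T,u,v,.018),3))
for k in ([253.5,245],[247,213]): print(np.round(onplane(T,*k,.1),3))
```

```text
[429.1 268.7  12.7 461.5  23.9  24.7] [ 0.4536 -0.2739  0.01  ]
[395.9 261.8  12.7 462.5  24.   24.6] [ 0.4713 -0.1876  0.01  ]
[360.1 256.2  12.6 459.   24.   24.5] [ 0.4854 -0.0943  0.01  ]
[432.2 234.7  12.6 451.   23.6  24.4] [ 0.5428 -0.2844  0.01  ]
[400.7 227.1  12.4 446.5  23.6  24.2] [ 0.5625 -0.2017  0.01  ]
[ 0.635 -0.068  0.018]
[ 0.592 -0.346  0.018]
[ 0.399 -0.314  0.018]
[ 0.444 -0.038  0.018]
[0.507 0.173 0.1  ]
[0.585 0.19  0.1  ]
```

View pics/crop1.png

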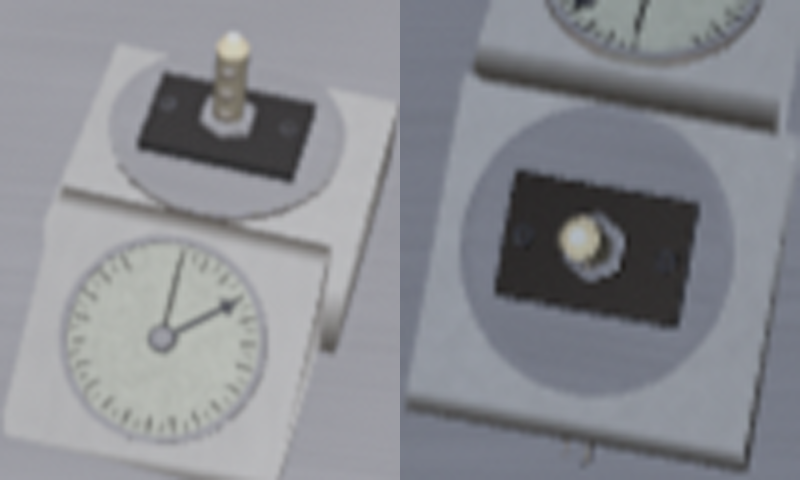

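```bash
python3 -m creep '26 30.4 0 0 0 0 0.1;26 30.4 0 0 0 0 0.1;26 30.4 0 0 0 0 0.1;26 30.4 0 0 0 0 0.1;26 30.4 0 0 0 0 0.1' 40
python3 -m creep '26 30.4 0 0 0 0 0.1;26 30.4 0 0 0 0 0.1;26 30.4 -10 0 0 0 0.1;26 30.4 -10 0 0 0 0.1;26 30.4 -10 0 0 0 0.1'
python3 -m creep '26 30.4 -10 0 0 0 0.1;26 30.4 -10 0 0 0 0.1;0 0 -10 0 0 0 0.1;0 0 0 0 0 0 0.1;0 0 0 0 0 0 0.1'
python3 - <<'E'
from h import *
S=np.load("scene.npy",allow_pickle=True).item();T=np.load("top.npy",allow_pickle=True).item()
def tri(a,b):
    o1,d1=ray(S,*a);o2,d2=ray(T,*b);A=np.stack([d1,-d2],1);t=np.linalg.lstsq(A,o2-o1,rcond=None)[0]
    p,q=o1+t[0]*d1,o2+t[1]*d2; return np.round((p+q)/2,4),np.round(p-q,4)
print("tip",tri((378.5,224.5),(251,244.6)))
print("nut",tri((376.9,244.5),(254.4,246.5)))
s=readout.observe();c=eyes.camera("wrist");W=wristT(c,s)
print(s["tcp_pos"],s["grip_width"],s["contact_force"],W.round(3).tolist())
for p in([.4713,-.1876],[.4536,-.2739],[.5428,-.2844],[.5625,-.2017]):print(proj(c,p+[.02],W))
cv2.imwrite("pics/w1.png",c["pixels"])
E
```

```text
clock: 0.6
tcp_pos: [0.2872, -0.3996, 0.2141]
orientation: [[0.962, 0.272, -0.0], [0.272, -0.962, 0.001], [0.0, -0.001, -1.0]]
contact_force: [0.4, -0.5, 0.2]
grip_width: 0.0541
clock: 1.1
tcp_pos: [0.4172, -0.2477, 0.184]
orientation: [[0.962, 0.272, -0.0], [0.272, -0.962, 0.0], [-0.0, -0.0, -1.0]]
contact_force: [0.3, -0.7, -0.7]
grip_width: 0.0501
clock: 1.6
tcp_pos: [0.4679, -0.189, 0.1544]
orientation: [[0.962, 0.272, -0.001], [0.272, -0.962, 0.0], [-0.001, -0.0, -1.0]]
contact_force: [-0.5, -0.3, -0.4]
grip_width: 0.0506
tip (array([0.5025, 0.1732, 0.1599]), array([-0.0005,  0.0037,  0.0004]))
nut (array([0.5029, 0.1731, 0.0984]), array([-0.0005,  0.0039,  0.0004]))
[ 0.46788585 -0.18903914  0.1544024 ] 0.05063818625615815 [-0.49346739 -0.26246659 -0.36113376] [[0.271, -0.926, -0.262, 0.54], [-0.963, -0.261, -0.073, -0.169], [-0.0, 0.272, -0.962, 0.324], [0.0, 0.0, 0.0, 1.0]]
(np.float64(313.6543298704021), np.float64(223.32341196817637))
(np.float64(395.0126696834154), np.float64(264.2411695773107))
(np.float64(439.39317512075775), np.float64(176.9298512461975))
(np.float64(358.0484321249996), np.float64(128.3498071218459))
```

View pics/w1.png

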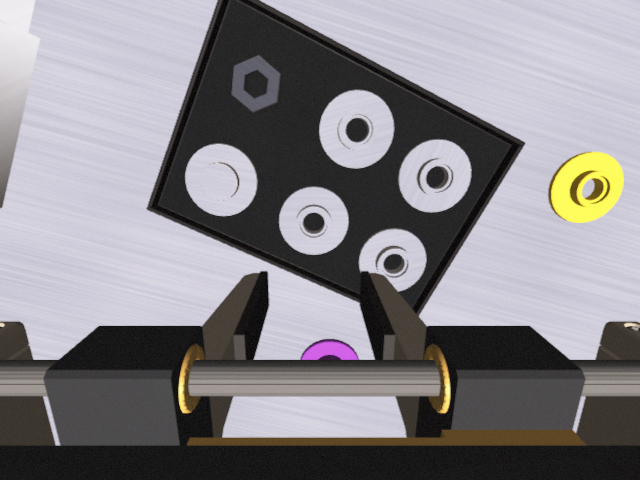

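The wrist view shows four bored steel weights at (314,222), (394,264), (437,177) and (357,130), all where predicted. The plug is at (221,180) and has no hole. The nut is at (256,83), and the yellow and purple look-alikes lie outside the tray. I'll take the weight at (314,222) first.

```bash
python3 -m creep '3.4 1.4 -30 0 0 0 0.1;0 0 -40 0 0 0 0.1;0 0 -40 0 0 0 0.1;0 0 -22 0 0 0 0.1;0 0 -6 0 0 0 0.1' |egrep -v orient
python3 -m creep '0 0 -2 0 0 0 0.1;0 0 -1 0 0 0 0.1;0 0 0 0 0 0 0.1;0 0 0 0 0 0 0.1'|egrep -v orient
```

```text
clock: 2.15
tcp_pos: [0.4698, -0.187, 0.0144]
contact_force: [-0.4, 0.1, 0.3]
grip_width: 0.0504
clock: 2.55
tcp_pos: [0.4729, -0.1878, 0.0149]
contact_force: [-0.3, -0.7, 0.1]
grip_width: 0.0503
```

```bash
for i in 1; do python3 -m creep '0 0 -1 0 0 0 0.1;0 0 0 0 0 0 0.1'|egrep 'tcp|forc'; python3 -m creep '0 0 -1 0 0 0 0.1;0 0 0 0 0 0 0.1'|egrep 'tcp|forc';python3 -m creep '0 0 -1 0 0 0 0.1;0 0 0 0 0 0 0.1'|egrep 'tcp|forc'; done
```

```text
tcp_pos: [0.4722, -0.1871, 0.0129]
contact_force: [0.3, 0.9, -0.6]
tcp_pos: [0.4719, -0.1869, 0.0115]
contact_force: [-0.1, -0.6, 0.2]
tcp_pos: [0.4719, -0.187, 0.0104]
contact_force: [0.5, 0.3, 0.4]
```

```bash
python3 -m creep '0 0 0 0 0 0 -0.5;0 0 0 0 0 0 -0.5;0 0 0 0 0 0 -0.5;0 0 0 0 0 0 -0.5;0 0 0 0 0 0 -0.5' 50|egrep 'tcp|forc|grip'
python3 -m creep '0 0 10 0 0 0 -0.5;0 0 30 0 0 0 -0.5;0 0 40 0 0 0 -0.5;0 0 40 0 0 0 -0.5;0 0 40 0 0 0 -0.5'|egrep 'tcp|forc|grip'
python3 -m creep '0 0 40 0 0 0 -0.5;0 0 30 0 0 0 -0.5;0 0 0 0 0 0 -0.5'|egrep 'clock|tcp|forc|grip'
```

```text
tcp_pos: [0.472, -0.1871, 0.0106]
contact_force: [-0.2, -1.0, -0.9]
grip_width: 0.0324
tcp_pos: [0.4715, -0.1867, 0.1725]
contact_force: [0.4, -1.1, -2.5]
grip_width: 0.0325
clock: 4.45
tcp_pos: [0.4742, -0.1885, 0.2462]
contact_force: [0.9, -0.4, -1.7]
grip_width: 0.0325
```

```bash
python3 -m creep '-3 43 0 0 0 0 -0.5;-3 43 0 0 0 0 -0.5;-3 43 0 0 0 0 -0.5;-3 43 0 0 0 0 -0.5;-3 43 0 0 0 0 -0.5'|egrep 'tcp|forc'
python3 -m creep '-3 43 0 0 0 0 -0.5;-3 43 0 0 0 0 -0.5;-3 40 0 0 0 0 -0.5;0 0 0 0 0 0 -0.5;0 0 0 0 0 0 -0.5'|egrep 'tcp|forc'
python3 - <<'E'
from h import *
P=[];R=[]
for i in range(5):
    s=readout.observe();c=eyes.camera("wrist");P.append(s["tcp_pos"])
s["tcp_pos"]=np.mean(P,0);print(np.round(P,4),s["tcp_pos"],s["qpos"])
np.save("w2.npy",dict(c=c,s=s),allow_pickle=True)
W=wristT(c,s);print(c["fx"],c["cx"],c["cy"],proj(c,[.5027,.1732,.1585],W))
cv2.imwrite("pics/w2.png",c["pixels"])
E
```

```text
tcp_pos: [0.4554, 0.0298, 0.2388]
contact_force: [-0.1, 0.1, -1.4]
tcp_pos: [0.4469, 0.1542, 0.2391]
contact_force: [0.7, -0.2, -1.2]
[[0.4469 0.1542 0.2391]
 [0.4472 0.1534 0.2393]
 [0.4476 0.153  0.2396]
 [0.4478 0.1528 0.2399]
 [0.448  0.1527 0.2401]] [0.44749344 0.15322235 0.23960672] [ 7.26455334e-02 -1.28818295e-01  1.83685720e+00 -2.91990539e-04
  1.43430732e+00  1.36971514e+00]
335.59401055922547 313.9064705795875 238.27462136425817 (np.float64(308.17303110252897), np.float64(166.99839763062994))
```

View pics/w2.png

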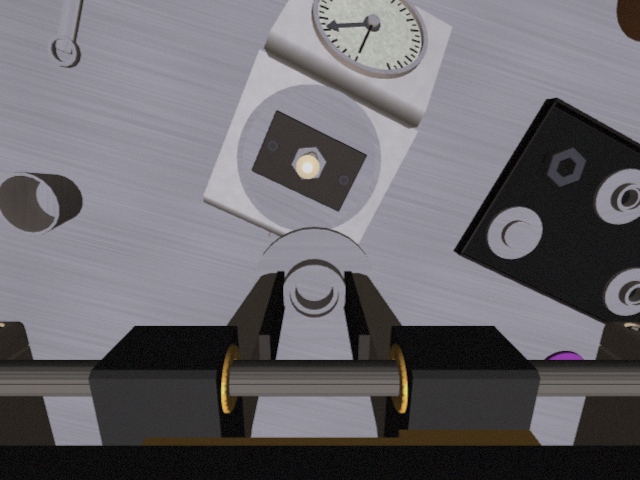

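Run:
```python
from h import *
d=np.load("w2.npy",allow_pickle=True).item();c,s=d["c"],d["s"];W=wristT(c,s);im=c["pixels"].copy()
roi=im[150:185,290:326].astype(int);m=((roi[...,2]-roi[...,0]>25)&(roi[...,2]>150)).astype(np.uint8)
M=cv2.moments(m,True);u,v=M["m10"]/M["m00"]+290,M["m01"]/M["m00"]+150
ys,xs=np.nonzero(m);print("tip blob",u,v,M["m00"],xs.min()+290,xs.max()+290,ys.min()+150,ys.max()+150)
print(onplane(c,u,v,.155,W),onplane(c,u,v,.158,W))
R=np.array(s["orientation"]);t=s["tcp_pos"]
for r in(.017,.0125):
    pts=[proj(c,t+R@[r*np.cos(a),r*np.sin(a),-.0095],W) for a in np.linspace(0,6.28,60)]
    for p in pts: cv2.circle(im,(round(p[0]*8),round(p[1]*8)),2,(0,0,255) if r>.015 else (0,255,0),-1,shift=3) if 0 else None
    P=np.array(pts);print(r,P[:,0].min(),P[:,0].max(),P[:,1].min(),P[:,1].max())
cr=cv2.resize(im[220:340,240:390],None,fx=5,fy=5,interpolation=cv2.INTER_CUBIC)
for r,col in((.017,(0,0,255)),(.0125,(0,255,0))):
    for a in np.linspace(0,6.28,90):
        p=proj(c,t+R@[r*np.cos(a),r*np.sin(a),-.0095],W);cv2.circle(cr,(int((p[0]-240)*5+2),int((p[1]-220)*5+2)),1,col,-1)
cv2.imwrite("pics/c2.png",cr)
```

```text
tip blob 307.1771428571429 166.27142857142857 350.0 296 318 155 178
[0.50277161 0.17404538 0.155     ] [0.50297298 0.17404095 0.158     ]
0.017 281.5755214260564 346.89664588477245 262.8028654447185 322.8149017088404
0.0125 290.2232853019512 338.255580719879 271.1221482082565 315.2341069513455
```

View pics/c2.png

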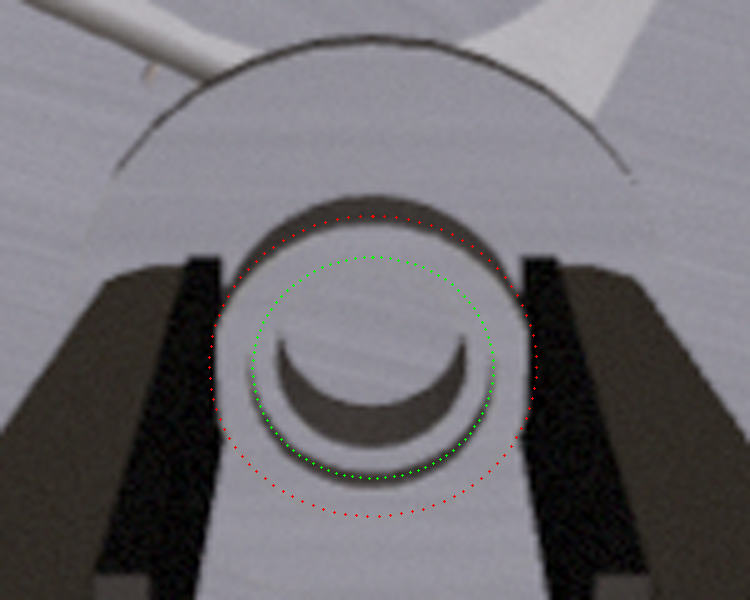

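```bash
python3 -m creep '28 10.5 0 0 0 0 -0.5;28 10.5 0 0 0 0 -0.5;0 0 -35 0 0 0 -0.5;0 0 -31 0 0 0 -0.5;0 0 0 0 0 0 -0.5'|egrep 'tcp|forc'
python3 -m creep '0 0 0 0 0 0 -0.5;0 0 0 0 0 0 -0.5;0 0 0 0 0 0 -0.5'|egrep 'tcp|forc|clock'
```

```text
tcp_pos: [0.5007, 0.1736, 0.1696]
contact_force: [-0.6, -0.7, -2.3]
clock: 6.5
tcp_pos: [0.5053, 0.1749, 0.1769]
contact_force: [0.5, 0.3, -2.6]
```

Run:
```python
from h import *
P=[]
for i in range(8):
    s=readout.observe();c=eyes.camera("wrist");P.append(s["tcp_pos"])
print(np.round(P,4),s["orientation"].round(4))
a=cv2.resize(c["pixels"][200:340,230:400],None,fx=4,fy=4,interpolation=cv2.INTER_CUBIC)
cv2.imwrite("pics/c3.png",a)
```

```text
[[0.5053 0.1749 0.1769]
 [0.5051 0.1749 0.1765]
 [0.5048 0.175  0.1762]
 [0.5046 0.175  0.1758]
 [0.5044 0.175  0.1755]
 [0.5042 0.175  0.1752]
 [0.5041 0.175  0.175 ]
 [0.504  0.175  0.1748]] [[ 9.622e-01  2.723e-01  3.000e-04]
 [ 2.723e-01 -9.622e-01  0.000e+00]
 [ 3.000e-04  0.000e+00 -1.000e+00]]
```

View pics/c3.png

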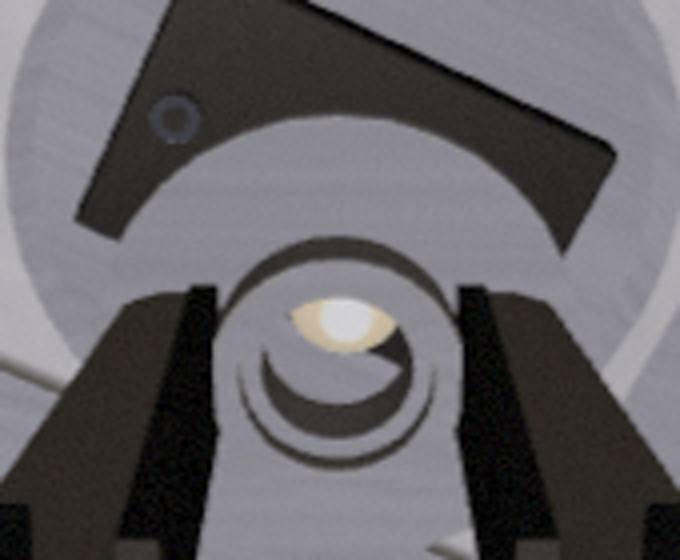

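Run:
```python
from h import *
P=[]
for i in range(4):
    s=readout.observe();c=eyes.camera("wrist");P.append(s["tcp_pos"])
W=wristT(c,s);print(np.round(P[-1],4))
roi=c["pixels"][265:292,295:340].astype(int);m=((roi.min(2)>205)).astype(np.uint8)
ys,xs=np.nonzero(m);print(xs.mean()+295,ys.mean()+265,len(xs),np.ptp(xs),np.ptp(ys))
for z in(.157,.158,.160):print(onplane(c,xs.mean()+295,ys.mean()+265,z,W).round(4))
```

```text
[0.5039 0.1749 0.1746]
316.0348837209302 279.3139534883721 86 10 9
[0.501 0.173 0.157]
[0.5014 0.1731 0.158 ]
[0.5022 0.1733 0.16  ]
```

```bash
python3 -m creep '-0.9 -1.4 -5 0 0 0 -0.5;0 0 -5 0 0 0 -0.5;0 0 -3 0 0 0 -0.5;0 0 0 0 0 0 -0.5;0 0 0 0 0 0 -0.5'|egrep 'tcp|forc'
python3 -m creep '0 0 -2 0 0 0 -0.5;0 0 -2 0 0 0 -0.5;0 0 0 0 0 0 -0.5'|egrep 'tcp|forc'
python3 -m creep '0 0 -2 0 0 0 -0.5;0 0 0 0 0 0 -0.5;0 0 0 0 0 0 -0.5'|egrep 'tcp|forc'
python3 -m creep '0 0 -2 0 0 0 -0.5;0 0 0 0 0 0 -0.5;0 0 0 0 0 0 -0.5'|egrep 'tcp|forc|clock'
```

```text
tcp_pos: [0.503, 0.1735, 0.1615]
contact_force: [0.3, -0.1, -2.5]
tcp_pos: [0.5032, 0.1736, 0.1574]
contact_force: [0.5, -0.1, -1.6]
tcp_pos: [0.5032, 0.1736, 0.1557]
contact_force: [1.3, 0.5, -1.1]
clock: 8.5
tcp_pos: [0.5032, 0.1735, 0.1537]
contact_force: [1.6, -0.2, -1.8]
```

```bash
python3 -m creep '0.5 0 -2 0 0 0 -0.5;0 0 -2 0 0 0 -0.5;0 0 0 0 0 0 -0.5'|egrep 'tcp|forc'
python3 -m creep '0 0 -2 0 0 0 -0.5;0 0 0 0 0 0 -0.5;0 0 0 0 0 0 -0.5'|egrep 'tcp|forc'
python3 -m creep '0 0 -2 0 0 0 -0.5;0 0 0 0 0 0 -0.5;0 0 0 0 0 0 -0.5'|egrep 'tcp|forc'
python3 -m creep '0 0 -2 0 0 0 -0.5;0 0 0 0 0 0 -0.5;0 0 0 0 0 0 -0.5'|egrep 'tcp|forc|clock'
```

```text
tcp_pos: [0.5036, 0.1735, 0.1494]
contact_force: [1.0, -0.3, -0.9]
tcp_pos: [0.5039, 0.1735, 0.1478]
contact_force: [1.7, 0.7, -0.5]
tcp_pos: [0.5039, 0.1736, 0.1459]
contact_force: [0.8, 0.1, 1.1]
clock: 9.7
tcp_pos: [0.5038, 0.1736, 0.1435]
contact_force: [2.9, -0.3, 0.6]
```

```bash
python3 -m creep '0.6 0 -2 0 0 0 -0.5;0 0 0 0 0 0 -0.5'|egrep 'tcp|forc'
python3 -m creep '0 0 -2 0 0 0 -0.5;0 0 0 0 0 0 -0.5'|egrep 'tcp|forc'
python3 -m creep '0 0 -2 0 0 0 -0.5;0 0 0 0 0 0 -0.5'|egrep 'tcp|forc'
python3 -m creep '0 0 -2 0 0 0 -0.5;0 0 0 0 0 0 -0.5'|egrep 'tcp|forc|clock'
```

```text
tcp_pos: [0.5039, 0.1735, 0.1412]
contact_force: [1.8, -0.1, -0.2]
tcp_pos: [0.5039, 0.1735, 0.1392]
contact_force: [2.5, -0.4, 0.2]
tcp_pos: [0.504, 0.1735, 0.1372]
contact_force: [1.4, 0.1, 0.3]
clock: 10.5
tcp_pos: [0.504, 0.1735, 0.1353]
contact_force: [1.3, 0.0, 0.0]
```

```bash
for i in 1; do python3 -m creep '0 0 -2 0 0 0 -0.5;0 0 0 0 0 0 -0.5'|egrep 'tcp|forc'
python3 -m creep '0 0 -2 0 0 0 -0.5;0 0 0 0 0 0 -0.5'|egrep 'tcp|forc'
python3 -m creep '0 0 -2 0 0 0 -0.5;0 0 0 0 0 0 -0.5'|egrep 'tcp|forc|clock';done
python3 - <<'E'
from h import *
c=eyes.camera("wrist");a=cv2.resize(c["pixels"][0:340,150:550],None,fx=2,fy=2)[:600]
S=eyes.camera("scene");b=cv2.resize(S["pixels"][205:325,320:430],None,fx=5,fy=5,interpolation=cv2.INTER_CUBIC)
cv2.imwrite("pics/c4.png",b);cv2.imwrite("pics/w4.png",c["pixels"])
E
```

```text
tcp_pos: [0.5039, 0.1735, 0.133]
contact_force: [2.4, 0.1, -1.9]
tcp_pos: [0.504, 0.1735, 0.1314]
contact_force: [1.5, 0.6, 0.4]
clock: 11.1
tcp_pos: [0.5041, 0.1736, 0.1296]
contact_force: [-0.2, -0.2, 1.4]
```

View pics/c4.png

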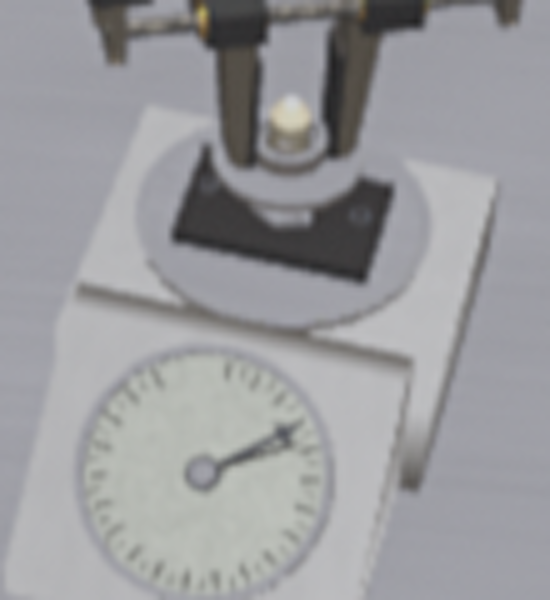

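```bash
for i in 1; do python3 -m creep '0 0 -2 0 0 0 -0.5;0 0 0 0 0 0 -0.5'|egrep 'tcp|forc'
python3 -m creep '0 0 -2 0 0 0 -0.5;0 0 0 0 0 0 -0.5'|egrep 'tcp|forc'
python3 -m creep '0 0 -2 0 0 0 -0.5;0 0 0 0 0 0 -0.5'|egrep 'tcp|forc|clock'
python3 -m creep '0 0 -2 0 0 0 -0.5;0 0 0 0 0 0 -0.5'|egrep 'tcp|forc|clock';done
```

```text
tcp_pos: [0.504, 0.1736, 0.1273]
contact_force: [2.2, 0.3, 0.5]
tcp_pos: [0.5042, 0.1736, 0.1254]
contact_force: [0.8, 0.5, 1.8]
clock: 11.8
tcp_pos: [0.5041, 0.1736, 0.1233]
contact_force: [1.1, -0.6, 0.7]
clock: 12.0
tcp_pos: [0.504, 0.1735, 0.1212]
contact_force: [1.0, 0.1, -0.3]
```

```bash
for i in 1; do python3 -m creep '0 0 -2 0 0 0 -0.5;0 0 0 0 0 0 -0.5'|egrep 'tcp|forc'
python3 -m creep '0 0 -2 0 0 0 -0.5;0 0 0 0 0 0 -0.5'|egrep 'tcp|forc'
python3 -m creep '0 0 -2 0 0 0 -0.5;0 0 0 0 0 0 -0.5'|egrep 'tcp|forc|clock'
python3 -m creep '0 0 -2 0 0 0 -0.5;0 0 0 0 0 0 -0.5'|egrep 'tcp|forc|clock';done
python3 - <<'E'
from h import *
S=eyes.camera("scene");c=eyes.camera("wrist");b=cv2.resize(S["pixels"][205:325,320:430],None,fx=4,fy=4,interpolation=cv2.INTER_CUBIC)
a=cv2.resize(c["pixels"][0:340,180:440],(360,480))
cv2.imwrite("pics/c5.png",np.hstack([b,a]))
E
```

```text
tcp_pos: [0.5041, 0.1735, 0.1193]
contact_force: [1.9, -0.1, 1.0]
tcp_pos: [0.504, 0.1735, 0.117]
contact_force: [2.4, -0.1, -0.8]
clock: 12.6
tcp_pos: [0.5041, 0.1735, 0.1154]
contact_force: [2.4, -1.7, 0.5]
clock: 12.8
tcp_pos: [0.5041, 0.1736, 0.1135]
contact_force: [0.4, -0.2, 1.1]
```

View pics/c5.png

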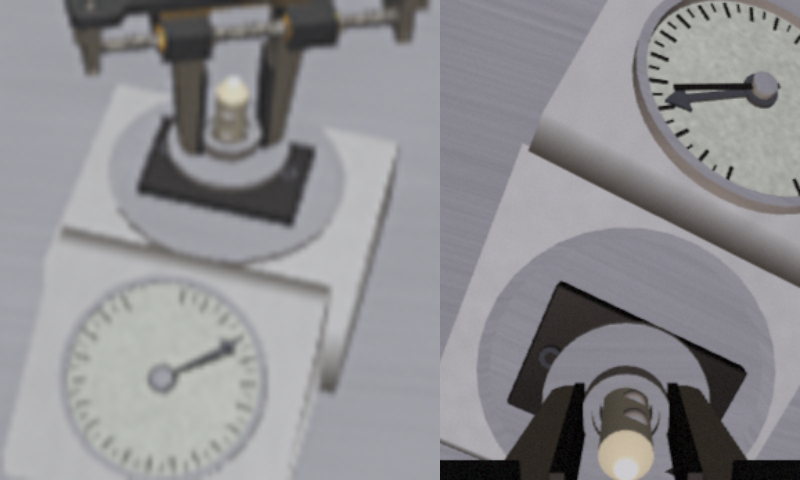

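```bash
cat > dial.py <<'E'
from h import *
from scipy.ndimage import map_coordinates
def dial(img=None):
    g=cv2.cvtColor(eyes.camera("scene")["pixels"] if img is None else img,cv2.COLOR_BGR2GRAY).astype(float)
    a=np.radians(np.arange(0,360,1.0)); 
    P=np.array([map_coordinates(g,[299.75-r*np.cos(a),360.5+r*np.sin(a)],order=1) for r in np.arange(8,18,.5)]).mean(0)
    b=np.median(P)-P; out=[]
    for i in range(360):
        w=[b[(i+k)%360] for k in range(-8,9)]
        if b[i]>15 and b[i]==max(w): out.append((i,round(b[i])))
    return out
E
python3 -m creep '0 0 -2 0 0 0 -0.5;0 0 0 0 0 0 -0.5'|egrep 'tcp|forc'
python3 -m creep '0 0 -2 0 0 0 -0.5;0 0 0 0 0 0 -0.5'|egrep 'tcp|forc'
python3 -m creep '0 0 -2 0 0 0 -0.5;0 0 0 0 0 0 -0.5'|egrep 'tcp|forc|clock'
python3 -m creep '0 0 -1 0 0 0 -0.5;0 0 0 0 0 0 -0.5'|egrep 'tcp|forc|clock'
python3 -c "
from dial import *
print(dial(cv2.imread('pics/scene0.png')),dial())"
```

```text
tcp_pos: [0.5041, 0.1736, 0.1113]
contact_force: [0.7, 0.8, 0.4]
tcp_pos: [0.5041, 0.1735, 0.1093]
contact_force: [1.2, -0.3, 0.0]
clock: 13.5
tcp_pos: [0.5041, 0.1735, 0.1074]
contact_force: [-0.1, -0.3, 2.1]
clock: 13.7
tcp_pos: [0.5042, 0.1735, 0.1066]
contact_force: [0.0, -0.2, 3.0]
[(11, 50), (60, 58)] [(60, 58), (81, 40)]
```

```bash
python3 -m creep '0 0 -1 0 0 0 -0.5;0 0 0 0 0 0 -0.5'|egrep 'tcp|forc'
python3 -m creep '0 0 -1 0 0 0 -0.5;0 0 0 0 0 0 -0.5'|egrep 'tcp|forc'
python3 -m creep '0 0 -1 0 0 0 -0.5;0 0 0 0 0 0 -0.5'|egrep 'tcp|forc|clock'
python3 -c "
from dial import *
print(dial())"
python3 -m creep '0 0 -1 0 0 0 -0.5;0 0 0 0 0 0 -0.5'|egrep 'tcp|forc|clock'
python3 -m creep '0 0 -1 0 0 0 -0.5;0 0 0 0 0 0 -0.5'|egrep 'tcp|forc|clock'
python3 -c "
from dial import *
print(dial())"
```

```text
tcp_pos: [0.5042, 0.1735, 0.1057]
contact_force: [-0.5, -0.1, 4.1]
tcp_pos: [0.5042, 0.1735, 0.1047]
contact_force: [-1.4, -1.6, 4.6]
clock: 14.35
tcp_pos: [0.5042, 0.1735, 0.1037]
contact_force: [-1.1, -0.7, 5.6]
[(60, 58), (135, 49)]
clock: 14.6
tcp_pos: [0.5042, 0.1735, 0.1029]
contact_force: [-2.5, -0.6, 6.7]
clock: 14.8
tcp_pos: [0.5042, 0.1735, 0.1021]
contact_force: [-2.4, -1.8, 6.8]
[(60, 58), (167, 48)]
```

```bash
python3 -m creep '0 0 -1 0 0 0 -0.5;0 0 0 0 0 0 -0.5'|egrep 'tcp|forc'
python3 -m creep '0 0 -1 0 0 0 -0.5;0 0 0 0 0 0 -0.5'|egrep 'tcp|forc'
python3 -c "
from dial import *
print(dial())"
python3 -m creep '0 0 -1 0 0 0 -0.5;0 0 0 0 0 0 -0.5'|egrep 'tcp|forc|clock'
python3 -c "
from dial import *
print(dial())"
```

```text
tcp_pos: [0.5042, 0.1735, 0.1012]
contact_force: [-3.1, -0.4, 8.7]
tcp_pos: [0.5042, 0.1735, 0.1003]
contact_force: [-4.6, -0.7, 7.7]
[(60, 58), (199, 49)]
clock: 15.5
tcp_pos: [0.5043, 0.1735, 0.0995]
contact_force: [-3.7, -1.5, 9.7]
[(60, 58), (215, 47)]
```

```bash
python3 -m creep '0 0 3 0 0 0 -0.5;0 0 3 0 0 0 -0.5;0 0 1.5 0 0 0 -0.5;0 0 0 0 0 0 -0.5;0 0 0 0 0 0 -0.5'|egrep 'tcp|forc'
python3 -m creep '0 0 0 0 0 0 0.1;0 0 0 0 0 0 0.1;0 0 0 0 0 0 0.1;0 0 0 0 0 0 0.1'|egrep 'tcp|forc|grip'
python3 -m creep '0 0 5 0 0 0 0.1;0 0 25 0 0 0 0.1;0 0 35 0 0 0 0.1;0 0 40 0 0 0 0.1;0 0 40 0 0 0 0.1'|egrep 'tcp|forc|clock'
python3 - <<'E'
from dial import *
S=eyes.camera("scene");print(dial(S["pixels"]));b=cv2.resize(S["pixels"][205:325,320:430],None,fx=5,fy=5,interpolation=cv2.INTER_CUBIC)
cv2.imwrite("pics/c6.png",b)
E
```

```text
tcp_pos: [0.5042, 0.1735, 0.1059]
contact_force: [-0.6, -0.6, 2.6]
tcp_pos: [0.5042, 0.1735, 0.106]
contact_force: [-0.2, 0.0, 2.9]
grip_width: 0.0504
clock: 16.95
tcp_pos: [0.5033, 0.1736, 0.2521]
contact_force: [0.6, -0.3, 0.2]
[(42, 53), (60, 58)]
```

View pics/c6.png

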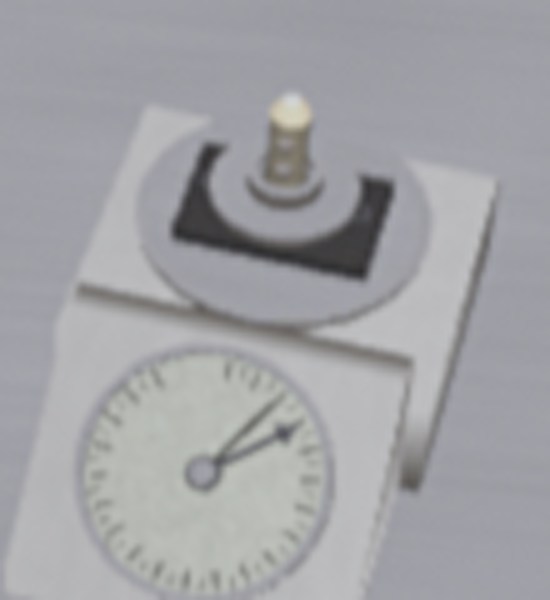

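The weight is home and free of the gripper. Two ball pairs show above it, and the needle reads about 194 g, short of the set hand at about 306 g. I'll go for a second weight at (394,264) in the earlier wrist view.

```bash
python3 -m creep '-4.5 -40.7 0 0 0 0 -0.1;-4.5 -40.7 0 0 0 0 -0.1;-4.5 -40.7 0 0 0 0 -0.1;-4.5 -40.7 0 0 0 0 -0.1;-4.5 -40.7 0 0 0 0 -0.1'|egrep 'tcp'
python3 -m creep '-4.5 -40.7 0 0 0 0 -0.1;-4.5 -40.7 0 0 0 0 -0.1;-4.5 -40.7 0 0 0 0 -0.1;-4.5 -40.7 0 0 0 0 -0.1;-4.5 -40.7 0 0 0 0 -0.1'|egrep 'tcp'
python3 -m creep '-4.5 -40.7 -30 0 0 0 -0.1;0 0 -40 0 0 0 -0.1;0 0 -40 0 0 0 -0.1;0 0 -40 0 0 0 -0.1;0 0 -40 0 0 0 -0.1'|egrep 'tcp'
python3 -m creep '0 0 0 0 0 0 -0.1;0 0 0 0 0 0 -0.1;0 0 0 0 0 0 -0.1;0 0 0 0 0 0 -0.1;0 0 0 0 0 0 -0.1'|egrep -v 'orie'
python3 - <<'E'
from h import *
P=[]
for i in range(3):
    s=readout.observe();c=eyes.camera("wrist");P.append(s["tcp_pos"])
print(np.round(P,4))
s["tcp_pos"]=P[-1];W=wristT(c,s);g=cv2.cvtColor(c["pixels"],cv2.COLOR_BGR2GRAY)
q=proj(c,[.4536,-.2739,.02],W);print(q)
cv2.imwrite("pics/w7.png",c["pixels"])
u,v=map(int,q);roi=g[v-60:v+70,u-70:u+70]
cs,_=cv2.findContours((roi<70).astype(np.uint8),cv2.RETR_LIST,cv2.CHAIN_APPROX_NONE)
for k in cs:
    A=cv2.contourArea(k)
    if A>60: print(A,cv2.boundingRect(k),cv2.fitEllipse(k)[0]+np.array([u-70,v-60]))
E
```

```text
tcp_pos: [0.4809, -0.0312, 0.2507]
tcp_pos: [0.4585, -0.2348, 0.2507]
tcp_pos: [0.4543, -0.2733, 0.0597]
clock: 19.0
tcp_pos: [0.4558, -0.2745, 0.0634]
contact_force: [0.4, -0.5, -1.1]
grip_width: 0.0413
[[ 0.4558 -0.2745  0.0634]
 [ 0.4555 -0.2743  0.063 ]
 [ 0.4553 -0.274   0.0627]]
(np.float64(313.1661677144727), np.float64(262.4376172738014))
428.0 (57, 46, 27, 22) [312.97242737 258.40708542]
7022.0 (21, 7, 99, 95) [313.11200714 255.63693237]
16300.5 (0, 0, 140, 130) [313.34412384 263.53399277]
```

```bash
python3 -m creep '-0.8 0 -30 0 0 0 -0.1;0 0 -14 0 0 0 -0.1;0 0 0 0 0 0 -0.1;0 0 0 0 0 0 -0.1;0 0 0 0 0 0 -0.1'|egrep 'tcp|forc'
python3 -m creep '0 0 -3 0 0 0 -0.1;0 0 0 0 0 0 -0.1;0 0 0 0 0 0 -0.1;0 0 0 0 0 0 -0.1;0 0 0 0 0 0 -0.1'|egrep 'tcp|forc|clock'
```

```text
tcp_pos: [0.4546, -0.2741, 0.0186]
contact_force: [-0.2, 0.6, 0.8]
clock: 20.15
tcp_pos: [0.454, -0.2736, 0.0147]
contact_force: [0.2, -0.3, -0.4]
```

```bash
python3 -m creep '0 0 -2.5 0 0 0 -0.1;0 0 0 0 0 0 -0.1;0 0 0 0 0 0 -0.1'|egrep 'tcp|forc'
python3 -m creep '0 0 -0.7 0 0 0 -0.1;0 0 0 0 0 0 -0.1;0 0 0 0 0 0 -0.1'|egrep 'tcp|forc'
python3 -m creep '0 0 0 0 0 0 -0.5;0 0 0 0 0 0 -0.5;0 0 0 0 0 0 -0.5;0 0 0 0 0 0 -0.5;0 0 0 0 0 0 -0.5' 50|egrep 'tcp|forc|grip|clock'
```

```text
tcp_pos: [0.4538, -0.2734, 0.0119]
contact_force: [0.6, -0.5, 0.2]
tcp_pos: [0.4539, -0.2735, 0.0113]
contact_force: [-1.2, 0.1, -0.4]
clock: 21.25
tcp_pos: [0.454, -0.2736, 0.0114]
contact_force: [0.6, -0.8, -0.7]
grip_width: 0.0323
```

```bash
python3 -m creep '0 0 10 0 0 0 -0.5;0 0 30 0 0 0 -0.5;0 0 40 0 0 0 -0.5;0 0 40 0 0 0 -0.5;0 0 40 0 0 0 -0.5'|egrep 'tcp|grip'
python3 -m creep '0 0 40 0 0 0 -0.5;4.5 40.6 30 0 0 0 -0.5;4.5 40.6 10 0 0 0 -0.5;4.5 40.6 0 0 0 0 -0.5;4.5 40.6 0 0 0 0 -0.5'|egrep 'tcp'
python3 -m creep '4.5 40.6 0 0 0 0 -0.5;4.5 40.6 0 0 0 0 -0.5;4.5 40.6 0 0 0 0 -0.5;4.5 40.6 0 0 0 0 -0.5;4.5 40.6 0 0 0 0 -0.5'|egrep 'tcp'
python3 -m creep '4.5 40.6 0 0 0 0 -0.5;4.5 40.6 0 0 0 0 -0.5;0 0 -30 0 0 0 -0.5;0 0 -30 0 0 0 -0.5;0 0 0 0 0 0 -0.5'|egrep 'tcp'
python3 -m creep '0 0 0 0 0 0 -0.5;0 0 0 0 0 0 -0.5;0 0 0 0 0 0 -0.5;0 0 0 0 0 0 -0.5;0 0 0 0 0 0 -0.5'|egrep -v 'orie'
python3 -m creep '0 0 0 0 0 0 -0.5;0 0 0 0 0 0 -0.5;0 0 0 0 0 0 -0.5;0 0 0 0 0 0 -0.5;0 0 0 0 0 0 -0.5'|egrep -v 'orie'
```

```text
tcp_pos: [0.4535, -0.273, 0.1732]
grip_width: 0.0322
tcp_pos: [0.4717, -0.1101, 0.252]
tcp_pos: [0.4938, 0.0931, 0.2513]
tcp_pos: [0.4996, 0.1725, 0.1866]
clock: 23.75
tcp_pos: [0.5038, 0.1724, 0.1917]
contact_force: [0.1, -0.2, -1.8]
grip_width: 0.0322
clock: 24.25
tcp_pos: [0.5034, 0.1725, 0.1909]
contact_force: [-0.9, 0.5, -1.5]
grip_width: 0.0324
```

```bash
python3 -m creep '0.6 1 -12 0 0 0 -0.5;0 0 -10 0 0 0 -0.5;0 0 0 0 0 0 -0.5;0 0 0 0 0 0 -0.5;0 0 0 0 0 0 -0.5'|egrep 'tcp|forc'
python3 -m creep '0 0 -3 0 0 0 -0.5;0 0 -3 0 0 0 -0.5;0 0 0 0 0 0 -0.5'|egrep 'tcp|forc'
python3 -m creep '0 0 -2 0 0 0 -0.5;0 0 -2 0 0 0 -0.5;0 0 0 0 0 0 -0.5'|egrep 'tcp|forc'
python3 -m creep '0 0 -2 0 0 0 -0.5;0 0 -2 0 0 0 -0.5;0 0 0 0 0 0 -0.5'|egrep 'tcp|forc'
python3 -c "
from dial import *
print(dial())"
```

```text
tcp_pos: [0.5041, 0.1735, 0.1691]
contact_force: [-0.2, 0.3, -2.4]
tcp_pos: [0.5037, 0.1734, 0.1624]
contact_force: [0.6, 1.0, -3.0]
tcp_pos: [0.5038, 0.1735, 0.1586]
contact_force: [-0.7, -0.2, -2.2]
tcp_pos: [0.5037, 0.1735, 0.1545]
contact_force: [0.8, -0.3, -2.4]
[(42, 53), (60, 58)]
```

```bash
for i in 1; do python3 -m creep '0 0 -2 0 0 0 -0.5;0 0 0 0 0 0 -0.5;0 0 -2 0 0 0 -0.5;0 0 0 0 0 0 -0.5'|egrep 'tcp|forc'
python3 -m creep '0 0 -2 0 0 0 -0.5;0 0 0 0 0 0 -0.5;0 0 -2 0 0 0 -0.5;0 0 0 0 0 0 -0.5'|egrep 'tcp|forc'
python3 -m creep '0 0 -2 0 0 0 -0.5;0 0 0 0 0 0 -0.5'|egrep 'tcp|forc'
python3 -m creep '0 0 -2 0 0 0 -0.5;0 0 0 0 0 0 -0.5'|egrep 'tcp|forc'
python3 -m creep '0 0 -2 0 0 0 -0.5;0 0 0 0 0 0 -0.5'|egrep 'tcp|forc|clock'; done
python3 -c "
from dial import *
print(dial())"
```

```text
tcp_pos: [0.5038, 0.1735, 0.1506]
contact_force: [-0.1, 0.2, -1.7]
tcp_pos: [0.5041, 0.1736, 0.147]
contact_force: [0.5, -0.1, 1.5]
tcp_pos: [0.5042, 0.1736, 0.1451]
contact_force: [0.4, 0.1, 1.5]
tcp_pos: [0.504, 0.1735, 0.1428]
contact_force: [-0.2, 0.4, -0.3]
clock: 27.1
tcp_pos: [0.5039, 0.1735, 0.1406]
contact_force: [0.5, 0.5, 0.3]
[(60, 58), (87, 41)]
```

```bash
python3 -m creep '0 0 -2 0 0 0 -0.5;0 0 0 0 0 0 -0.5'|egrep 'tcp|forc'
python3 -m creep '0 0 -2 0 0 0 -0.5;0 0 0 0 0 0 -0.5'|egrep 'tcp|forc'
python3 -m creep '0 0 -2 0 0 0 -0.5;0 0 0 0 0 0 -0.5'|egrep 'tcp|forc'
python3 -m creep '0 0 -2 0 0 0 -0.5;0 0 0 0 0 0 -0.5'|egrep 'tcp|forc'
python3 -c "
from dial import *
print(dial())"
python3 -m creep '0 0 -2 0 0 0 -0.5;0 0 0 0 0 0 -0.5'|egrep 'tcp|forc'
python3 -m creep '0 0 -2 0 0 0 -0.5;0 0 0 0 0 0 -0.5'|egrep 'tcp|forc|clock'
python3 -c "
from dial import *
print(dial())"
```

```text
tcp_pos: [0.5039, 0.1735, 0.1387]
contact_force: [-0.1, 0.3, 0.1]
tcp_pos: [0.5039, 0.1735, 0.1367]
contact_force: [-0.3, 0.9, 1.2]
tcp_pos: [0.504, 0.1735, 0.1347]
contact_force: [1.2, 0.0, 0.6]
tcp_pos: [0.5038, 0.1734, 0.1323]
contact_force: [1.5, 0.7, -0.7]
[(57, 85)]
tcp_pos: [0.5039, 0.1735, 0.1307]
contact_force: [0.7, -0.5, 0.5]
clock: 28.4
tcp_pos: [0.5039, 0.1735, 0.1289]
contact_force: [0.8, -0.7, -0.3]
[(60, 58), (97, 41)]
```

```bash
python3 -m creep '0 0 -2 0 0 0 -0.5;0 0 0 0 0 0 -0.5'|egrep 'tcp|forc'
python3 -m creep '0 0 -2 0 0 0 -0.5;0 0 0 0 0 0 -0.5'|egrep 'tcp|forc'
python3 -c "
from dial import *
print(dial())"
python3 -m creep '0 0 -1.5 0 0 0 -0.5;0 0 0 0 0 0 -0.5'|egrep 'tcp|forc'
python3 -m creep '0 0 -1.5 0 0 0 -0.5;0 0 0 0 0 0 -0.5'|egrep 'tcp|forc|clock'
python3 -c "
from dial import *
print(dial())"
python3 -m creep '0 0 -1 0 0 0 -0.5;0 0 0 0 0 0 -0.5'|egrep 'tcp|forc|clock'
python3 -c "
from dial import *
print(dial())"
```

```text
tcp_pos: [0.5039, 0.1735, 0.1267]
contact_force: [1.4, 0.4, 0.5]
tcp_pos: [0.5039, 0.1735, 0.1247]
contact_force: [1.0, -0.5, 0.6]
[(60, 58), (97, 40)]
tcp_pos: [0.504, 0.1735, 0.1233]
contact_force: [0.2, 0.3, 1.3]
clock: 29.3
tcp_pos: [0.504, 0.1736, 0.1219]
contact_force: [0.4, 0.8, 1.9]
[(60, 58), (110, 39)]
clock: 29.55
tcp_pos: [0.5041, 0.1736, 0.1211]
contact_force: [0.0, 0.6, 1.0]
[(60, 58), (126, 41)]
```

```bash
python3 -m creep '0 0 -1 0 0 0 -0.5;0 0 0 0 0 0 -0.5'|egrep 'tcp|forc'
python3 -m creep '0 0 -1 0 0 0 -0.5;0 0 0 0 0 0 -0.5'|egrep 'tcp|forc'
python3 -m creep '0 0 -1 0 0 0 -0.5;0 0 0 0 0 0 -0.5'|egrep 'tcp|forc'
python3 -c "
from dial import *
print(dial())"
python3 -m creep '0 0 -1 0 0 0 -0.5;0 0 0 0 0 0 -0.5'|egrep 'tcp|forc|clock'
python3 -m creep '0 0 -1 0 0 0 -0.5;0 0 0 0 0 0 -0.5'|egrep 'tcp|forc|clock'
python3 -c "
from dial import *
print(dial())"
python3 -m creep '0 0 -1 0 0 0 -0.5;0 0 0 0 0 0 -0.5'|egrep 'tcp|forc|clock'
python3 -c "
from dial import *
print(dial())"
```

```text
tcp_pos: [0.5041, 0.1736, 0.1201]
contact_force: [-0.1, -0.4, 4.3]
tcp_pos: [0.5041, 0.1736, 0.1191]
contact_force: [0.3, 1.4, 6.0]
tcp_pos: [0.5041, 0.1736, 0.1182]
contact_force: [-1.4, 0.1, 5.8]
[(60, 59), (178, 54)]
clock: 30.45
tcp_pos: [0.5041, 0.1736, 0.1174]
contact_force: [-0.9, 2.0, 7.1]
clock: 30.65
tcp_pos: [0.5041, 0.1736, 0.1165]
contact_force: [-1.1, 0.6, 8.2]
[(60, 59), (210, 55)]
clock: 30.9
tcp_pos: [0.5042, 0.1736, 0.1157]
contact_force: [-1.5, 0.0, 9.5]
[(60, 58), (225, 47)]
```

```bash
python3 -m creep '0 0 3 0 0 0 -0.5;0 0 2 0 0 0 -0.5;0 0 1 0 0 0 -0.5;0 0 0 0 0 0 -0.5;0 0 0 0 0 0 -0.5'|egrep 'tcp|forc'
python3 -m creep '0 0 0 0 0 0 0.1;0 0 0 0 0 0 0.1;0 0 0 0 0 0 0.1;0 0 0 0 0 0 0.1'|egrep 'tcp|forc|grip'
python3 -m creep '0 0 5 0 0 0 0.1;0 0 25 0 0 0 0.1;0 0 35 0 0 0 0.1;0 0 40 0 0 0 0.1;0 0 30 0 0 0 0.1'|egrep 'tcp|forc|clock'
python3 -m creep '0 0 0 0 0 0 0.1;0 0 0 0 0 0 0.1;0 0 0 0 0 0 0.1;0 0 0 0 0 0 0.1;0 0 0 0 0 0 0.1'|egrep 'tcp|forc|clock'
python3 - <<'E'
from dial import *
S=eyes.camera("scene");print(dial(S["pixels"]));b=cv2.resize(S["pixels"][205:325,320:430],None,fx=4,fy=4,interpolation=cv2.INTER_CUBIC)
cv2.imwrite("pics/c8.png",np.hstack([b,cv2.resize(S["pixels"][210:310,140:300],None,fx=2.2,fy=4.8)]))
E
```

```text
tcp_pos: [0.504, 0.1735, 0.1208]
contact_force: [1.4, -0.4, 2.7]
tcp_pos: [0.5037, 0.1734, 0.1207]
contact_force: [-0.1, -0.6, 2.1]
grip_width: 0.0502
clock: 32.35
tcp_pos: [0.5041, 0.1736, 0.2584]
contact_force: [0.4, 0.1, 0.5]
clock: 32.85
tcp_pos: [0.5033, 0.1734, 0.2545]
contact_force: [-0.3, 0.2, 0.2]
[(61, 59), (75, 40)]
```

View pics/c8.png

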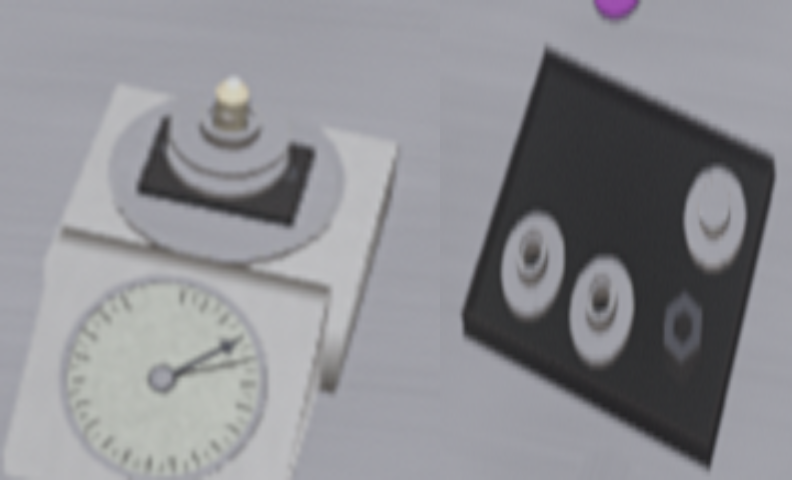

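The picture shows both weights stacked flush on the post, with the needle at 75° in the image, past the set hand at about 61°. The other two weights, the plug and the nut are still in the tray.

```bash
python3 -c "
from station import job_done
print(job_done())"
```

```text
the job is handed in; nothing more can be done
None
```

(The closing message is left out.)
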